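# Seat the probe carrier in its tapered dovetail way

### The arm

A 6-joint arm with a two-finger parallel gripper is mounted at the origin on the work surface; the furniture and walls round the work are solid. World frame = base frame: x ahead of the robot, y to its left, z up, the work surface at z = 0. Lengths are in m, angles in degrees, forces in N, time in s.
With the tool pointing down it reaches from about 0.3 to 0.75 m from the base axis. Payload 8.5 kg.
Tool frame: the origin (TCP) lies at the very end of the fingers, on their centre line; the grasp point (between the pads) lies 19 mm behind it (env.hold_point_z is the distance from the TCP to the grasp point, in m); z points along the fingers, y is the line along which they close (so a half turn about z gives the same grasp; the last joint's range is limited). The gripper opens to 85 mm and grips with 20 to 120 N. Pads are 22 mm wide; open, the fingers measure 114 mm over their backs; the gripper's body (76 mm by 85 mm) begins 54 mm behind the grasp point. The pads swing forward as they close: fully open they stand 13 mm farther back than shut.
Start: joints at [58.94, 21.807, 74.336, -0, 83.858, -12.336], TCP at [0.177, 0.521, 0.231] pointing down, gripper open.
Joint ranges: [-178.18, 178.18], [-50.72, 133.34], [12.68, 142.11], [-81.47, 261.47], [9.98, 163.14], [-165.26, 165.26]. Speed limits (degrees/s): [136.94, 136.94, 180, 180, 180, 180].

### API

Orientations are given as a 3x3 rotation matrix whose columns are the frame's x, y, z axes.
In Python, from rig import env, optics gives the robot as it stands.
- The arm moves only by the shell command python3 -m jog 'ROWS' [OPENING] [FORCE]. ROWS is JSON, a list of rows, each an object with "linear": the shift along the tool's x, y, z in units of 40 mm (1.0 is 40 mm), a list of three; "roll": the turn about the tool's z in units of 5 degrees (1.0 is 5 degrees). A call has 1 to 12 rows; each row shifts and turns the commanded pose from where the row before left it, along the tool's axes as they then stand; what a row does not reach is not made up. A row lasts 1/12 s, in which the tool goes at most 41.7 mm and 7.16 degrees, less where a joint would pass 70% of its speed; a pose out of reach is approached as far as the arm can. A call is refused whole if a number of a shift passes 1 or a number of a turn 1, either way. A call with a gripper value outside its range is refused whole. OPENING is the opening, from -1 (shut) to 1 (fully open), set as the call begins (- or left out, the last holds). The fingers move at their own pace and stop on an object; FORCE is the grip in N (left out, the last holds). Time passes only in rows, so rows that do not move let the fingers close. It gives the time, the measured TCP pose, the force, the opening and the grip force at its end, in the units of the state.
- env.observe(): the state, without advancing time (a new reading comes with each control period).
- optics.get_image(name): name is "scene" or "side" or "wrist"; returns the picture (400x640x3 uint8, red, green, blue); there is no depth.
- optics.calibration(name): a dict with "fov_y" (degrees; the focal length in pixels is half the picture's height over the tangent of half this angle, whatever the lens; pixels are square), "cx", "cy" (the principal point, pixels), "T" (4x4, takes a point from camera to world coordinates). Camera axes: x right, y down, z forward; pixel columns grow to the right and rows downward; lengths in m; the calibration is good to about 2 mm. The wrist camera is an equidistant fisheye: a pixel r from the principal point sees the ray r / f radians off the axis. A picture is of the moment at which its call begins: read the wrist's pose just before it. calibration takes no time and is no camera call; for the wrist camera it gives the pose at the moment of the call.
- env.close_job(): hands the job in; it is judged then, once.
The state is a dict: "time_s": time; "q": joint angles; "qvel": joint speeds; "joint_efforts": joint torques, N m; "position": TCP position; "tool_rot": TCP orientation; "ft_force": force on the tool from outside, world axes, zero at the start; "wrist_torque": the same for the moment, N m; "grip_width": finger opening in m; "gripper_force": force on a finger pad.
Only numpy, scipy, OpenCV 4.12 (cv2) and the standard library are available. Lean on these libraries where they do the work, as an engineer would, in place of code of your own. Each camera call takes 0.05 s, during which the arm holds its last target. There are 200 camera calls.

### The job

Pick up the probe carrier (blue top plate, black grip post) and put its dovetail foot into the open end, nearest the robot, of the tapered dovetail way on the grey base plate, narrow end first. Slide it along the straight fixed jaw until it wedges tight and stays clamped by itself once you let go: push it home firmly, as with one finger (a push of about 20 N), but do not ram it or lean on it. Leave the eyepiece, the black can and the bottle where they stand.

Things in the scene. Friction and masses are not known exactly. Their poses are not given: they have to be found in the camera images.
- carrier: Loose probe carrier, about 0.25 kg, 75 mm tall: aluminium dovetail foot, blue top plate, black grip post with a brass pin on top. Origin: middle of the underside of the foot; +x points to its nose (the narrow end, goes in first), z up.
- carrier_nose (a point): Middle of the underside of the foot's nose, 32 mm ahead (+x) of the carrier's origin. The foot is 64 mm long, 15 mm tall. Its -y flank is straight (at carrier y = -15 mm); its +y flank tapers from y = +20 mm at the tail to +10 mm at the nose (0.15 mm per mm). Both flanks lean 20 degrees inward going up (dovetail).
- carrier_grip (a point): Middle of the black grip post, 48 mm above the underside of the foot. The post is 28 mm long in x and 20 mm wide in y (best gripped across y), z 23 to 68 mm over the underside; brass pin above it to 74.5 mm. Axes as the carrier's.
- carrier_back (a point): Middle of the vertical back face (facing -x) of the blue top plate: 43 mm behind the carrier's origin, 19 mm above the underside. Good to push against. The plate spans x -43 to +35, y -21 to +21, z 15 to 23 mm. Axes as the carrier's.
- way: Dovetail way fixed to the table: grey base plate, x -112 to +70, y -54 to +54 mm, 8 mm thick; origin on its underside, z up. The carrier slides along its +x, away from the robot, with its foot on the plate's top (z = 8 mm). Jaws run from x = -50 to +60 mm, open at both ends; they and their screw heads reach up to z = 23 mm; the carrier's top plate passes just over them.
- way_mouth (a point): Middle of the mouth of the way on its floor (x = -50, y = 0, z = 8 mm in the frame of the way). Axes as the way's. In front of it 62 mm of the plate is bare, to set the foot down on. Entry is easy: the nose has about 10 to 16 mm of play between the jaws here.
- jaw: Fixed jaw of the way: straight aluminium bar on its -y side, 110 mm long. Origin and axes are those of the way; its inner face lies at y = -15 mm 2 mm above the floor and leans over the foot. The foot lies flat against it when the carrier's y and yaw in the way's frame are 0. Keep it there while driving it in: if a finger holds it off, the foot jams on the gib alone and comes loose.
- way_gib (a point): Nominal point of the brass gib's face (+y jaw) at way x = 0, y = 15.45 mm; it closes 0.15 mm per mm towards +x and bears on stiff springs. Set by hand, its true y is up to 3.5 mm off, unknown: the carrier's origin may wedge anywhere from about x = -20 to +31 mm in the way's frame; only the push tells (it rises over a few mm). Pushed tight along the fixed jaw, it holds itself by friction.
- eyepiece: Bystander: black spare eyepiece standing on the table, 41 mm wide, 52 mm tall; origin in the middle of its underside.
- can: Bystander: black screw can, 40 mm in diameter, 60 mm tall; origin in the middle of its underside.
- bottle: Bystander: bottle with blue cap, 47 mm in diameter, 98 mm tall; origin in the middle of its underside.
There are look-alikes about, which are no part of the job. Leave any turquoise or white look-alike of the carrier alone.

How it is judged:
By the outcome, as a careful person would: the job done as asked, in the order asked, and still so for the second after the job is handed in, with the robot touching nothing.
It also fails if it takes over 64 s, if anything falls off the work surface, if the arm or the gripper's body presses on something with over 40 N, if the wrist force passes 120 N, or if a joint passes its speed limit or range.

## Working session

There is one attempt and no reset: what is moved stays moved. The work goes in short steps, Python scripts to look and compute and a shell command to move; the robot and the scene stay as the last step left them, time stands still between calls to the robot, and variables do not carry over. Pictures are saved under pics/ and viewed, at most 10 in all, crops included, and the job is handed in when it is done.

```bash
ls; mkdir -p pics; python3 - <<'E'
from rig import env, optics
import cv2, numpy as np
s=env.observe(); print(s['time_s'],s['position'],np.round(s['tool_rot'],3).tolist(),env.hold_point_z,s['grip_width'])
a=[]
for n in ['scene','side','wrist']:
    im=optics.get_image(n); cv2.imwrite(f'pics/{n}0.png',im[...,::-1]); c=optics.calibration(n); print(n,c['fov_y'],c['cx'],c['cy'],np.round(c['T'],3).tolist())
    if n!='wrist': a.append(cv2.resize(im,None,fx=1.25,fy=.75*1.0) if 0 else im)
E
```

```text
pics
0.0 [0.17638624 0.52063549 0.2306922 ] [[-0.947, 0.321, -0.001], [0.321, 0.947, -0.001], [0.0, -0.001, -1.0]] 0.0187 0.08532937917064909
scene 48.16333503086067 324.0166717375854 203.37418583669864 [[0.444, -0.529, 0.723, -0.341], [-0.896, -0.278, 0.347, -0.371], [0.017, -0.802, -0.597, 0.755], [0.0, 0.0, 0.0, 1.0]]
side 42.77885979540937 313.1409475615724 201.98446356911728 [[-0.998, 0.042, -0.054, 0.543], [0.068, 0.65, -0.757, 0.839], [0.003, -0.759, -0.651, 0.745], [0.0, 0.0, 0.0, 1.0]]
wrist 65.70646984690485 313.8292941087592 200.10402271043458 [[0.322, 0.899, 0.298, 0.1], [0.947, -0.305, -0.102, 0.547], [-0.001, 0.315, -0.949, 0.372], [0.0, 0.0, 0.0, 1.0]]
```

View pics/scene0.png

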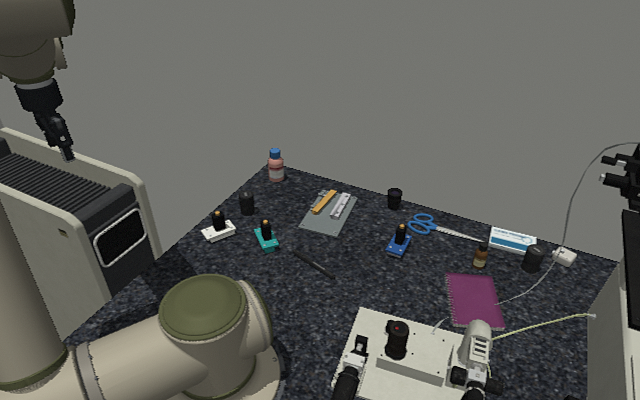

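View pics/side0.png

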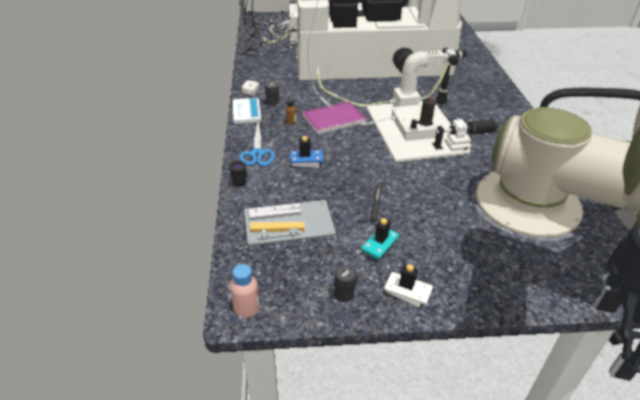

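The scene view shows the blue carrier at (399,240), with look-alikes in turquoise at (265,236) and white at (218,228). The blue scissors at (420,222) and the bottle's blue cap at (275,153) could also be taken for it. The way is at (330,212). In the side view the carrier is at (306,157) and the way at (289,221). I choose the blue-plated one and check it in a close crop.

```bash
cat > h.py <<'E'
import cv2, numpy as np
from rig import env, optics
def cast(c,uv,z,fish=False):
    """pixels -> world points on plane z"""
    uv=np.atleast_2d(uv).astype(float); f=200/np.tan(np.radians(c['fov_y']/2))
    d=np.c_[(uv-[c['cx'],c['cy']])/f,np.ones(len(uv))]
    if fish:
        r=np.linalg.norm(d[:,:2],axis=1)+1e-12
        d=np.c_[d[:,:2]/r[:,None]*np.sin(r)[:,None],np.cos(r)]
    T=np.array(c['T']); w=d@T[:3,:3].T; o=T[:3,3]
    return o+w*((z-o[2])/w[:,2])[:,None]
E
python3 - <<'E'
from h import *
out=[]
for n,bx in [('scene',[(375,215,45),(295,180,70)]),('side',[(280,127,55),(240,190,100)])]:
    im=cv2.imread(f'pics/{n}0.png'); c=optics.calibration(n)
    out.append(np.hstack([cv2.resize(im[y:y+int(s*.75),x:x+s],(400,300),interpolation=cv2.INTER_CUBIC) for x,y,s in bx]))
    hsv=cv2.cvtColor(im,cv2.COLOR_BGR2HSV)
    m=cv2.inRange(hsv,(105,130,60),(125,255,255))
    k,l,st,ce=cv2.connectedComponentsWithStats(m)
    for i in range(1,k):
        if st[i,4]>25: print(n,'blue',st[i],ce[i].round(1),cast(c,ce[i],.023)[0].round(3))
cv2.imwrite('pics/crop1.png',np.vstack(out))
E
```

```text
scene blue [270 148  10  11  84] [274.5 152.5] [0.716 0.317 0.023]
scene blue [407 213  30  22 298] [422.1 223.3] [ 0.586 -0.21   0.023]
scene blue [385 234  27  22 260] [397.7 245.5] [ 0.474 -0.182  0.023]
side blue [291 150  32  13 229] [307.2 156.8] [ 0.486 -0.17   0.023]
```

View pics/crop1.png

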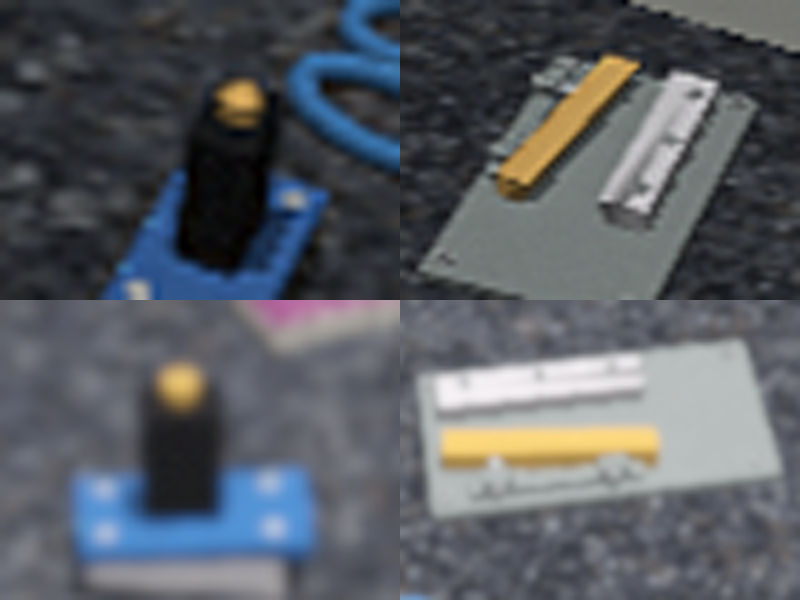

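The crop confirms the carrier: upright, with a blue plate and an aluminium foot. The longer plate overhang lies towards the robot (side view, right), so its nose points roughly to world +x. The way's bare end faces the robot. Next I work out the way's approximate pose from the plate corners.

```bash
python3 - <<'E'
from h import *
c=optics.calibration('scene'); s=optics.calibration('side')
cr=lambda p,x,y,k:np.array(p)*k/400+[x,y]
print(cast(c,cr([(420,270),(655,298),(757,100),(545,80)],295,180,70),.008).round(3))
# side crop px: near robot = right; lower row offset 300
print(cast(s,cr([(782,470),(742,342),(418,375),(432,515)]-np.array([400,300]),240,190,100),.008).round(3))
print('carrier plate corners side',cast(s,cr([(75,470),(310,475),(318,552),(78,557)]-np.array([0,300]),280,127,55),.023).round(3))
print('microscope',cast(c,[(365,310),(510,330)],.02).round(3), 'teal',cast(c,[(265,240)],.02).round(3),'pen',cast(c,[(315,262)],0))
E
```

```text
[[ 0.524 -0.087  0.008]
 [ 0.555 -0.189  0.008]
 [ 0.726 -0.187  0.008]
 [ 0.693 -0.087  0.008]]
[[ 0.443  0.082  0.008]
 [ 0.455 -0.022  0.008]
 [ 0.633 -0.005  0.008]
 [ 0.623  0.103  0.008]]
carrier plate corners side [[ 0.526 -0.199  0.023]
 [ 0.447 -0.191  0.023]
 [ 0.448 -0.147  0.023]
 [ 0.527 -0.149  0.023]]
microscope [[ 0.255 -0.186  0.02 ]
 [ 0.341 -0.465  0.02 ]] teal [[0.345 0.118 0.02 ]] pen [[ 0.35169446 -0.01809249  0.        ]]
```

```bash
python3 -m jog '[{"linear":[-0.7,-0.66,0]},{"linear":[-0.7,-0.66,0]},{"linear":[-0.7,-0.66,0]},{"linear":[-0.7,-0.66,0]},{"linear":[-0.7,-0.66,0]},{"linear":[-0.7,-0.66,0]},{"linear":[-0.7,-0.66,0]},{"linear":[-0.7,-0.66,0]},{"linear":[-0.7,-0.66,0]},{"linear":[-0.7,-0.66,0]},{"linear":[-0.7,-0.66,0]},{"linear":[-0.7,-0.66,0]}]'
python3 -m jog '[{"linear":[-0.7,-0.66,0]},{"linear":[-0.7,-0.66,0]},{"linear":[-0.7,-0.66,0]},{"linear":[-0.7,-0.66,0]},{"linear":[-0.7,-0.66,0]},{"linear":[0,0,0],"roll":-1},{"linear":[0,0,0],"roll":-1},{"linear":[0,0,0],"roll":-1},{"linear":[0,0,0],"roll":-1},{"linear":[0,0,0]},{"linear":[0,0,0]},{"linear":[0,0,0]}]'
python3 - <<'E'
from h import *
import pickle
c=optics.calibration('wrist'); im=optics.get_image('wrist'); cv2.imwrite('pics/w1.png',im[...,::-1]); pickle.dump(c,open('w1.pkl','wb'))
s=env.observe(); print(s['ft_force'],s['tool_rot'])
E
```

```text
[-0.32336756 -0.54375991 -0.15710562] [[-9.47073853e-01  3.21015453e-01 -4.42132764e-04]
 [ 3.21015711e-01  9.47073562e-01 -7.62162670e-04]
 [ 1.74066257e-04 -8.63755900e-04 -9.99999612e-01]]invalid input
invalid input
```

View pics/w1.png

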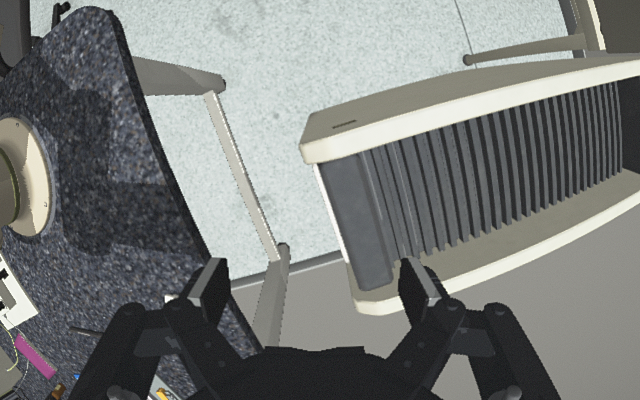

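The call was refused, probably because `roll` is required in each row; the arm has not moved. The picture shows the fingers at the bottom (about row 270 and below) and the bench edge, so targets must lie on the camera side of the TCP.

```bash
python3 -m jog '[{"linear":[-0.77,-0.58,0],"roll":0},{"linear":[-0.77,-0.58,0],"roll":0},{"linear":[-0.77,-0.58,0],"roll":0},{"linear":[-0.77,-0.58,0],"roll":0},{"linear":[-0.77,-0.58,0],"roll":0},{"linear":[-0.77,-0.58,0],"roll":0},{"linear":[-0.77,-0.58,0],"roll":0},{"linear":[-0.77,-0.58,0],"roll":0},{"linear":[-0.77,-0.58,0],"roll":0},{"linear":[-0.77,-0.58,0],"roll":0},{"linear":[-0.77,-0.58,0],"roll":0},{"linear":[-0.77,-0.58,0],"roll":0}]' &&
python3 -m jog '[{"linear":[-0.77,-0.58,0],"roll":0},{"linear":[-0.77,-0.58,0],"roll":0},{"linear":[-0.77,-0.58,0],"roll":0},{"linear":[-0.77,-0.58,0],"roll":0},{"linear":[-0.77,-0.58,0],"roll":0},{"linear":[-0.77,-0.58,0],"roll":0},{"linear":[0,0,0],"roll":-1},{"linear":[0,0,0],"roll":-1},{"linear":[0,0,0],"roll":-1},{"linear":[0,0,0],"roll":-1},{"linear":[0,0,0],"roll":0},{"linear":[0,0,0],"roll":0}]' &&
python3 - <<'E'
from h import *
import pickle
c=optics.calibration('wrist'); im=optics.get_image('wrist'); cv2.imwrite('pics/w2.png',im[...,::-1]); pickle.dump(c,open('w2.pkl','wb'))
s=env.observe(); print(s['ft_force'],s['tool_rot'])
E
```

```text
time_s: 1.2
position: [0.4379, 0.1367, 0.2314]
tool_rot: [[-0.947, 0.321, 0.0], [0.321, 0.947, 0.0], [-0.0, 0.0, -1.0]]
ft_force: [0.3, 0.5, -0.1]
grip_width: 0.0853
gripper_force: 0.0
time_s: 2.2
position: [0.5675, -0.0526, 0.2312]
tool_rot: [[-1.0, -0.02, -0.0], [-0.02, 1.0, 0.0], [0.0, 0.0, -1.0]]
ft_force: [-0.7, -0.3, 0.3]
grip_width: 0.0849
gripper_force: 0.0
[ 0.18883403 -0.49144128 -0.18284323] [[-9.99807642e-01 -1.96118597e-02 -2.32665364e-04]
 [-1.96118825e-02  9.99807664e-01  9.61001620e-05]
 [ 2.30735911e-04  1.00644682e-04 -9.99999968e-01]]
```

View pics/w2.png

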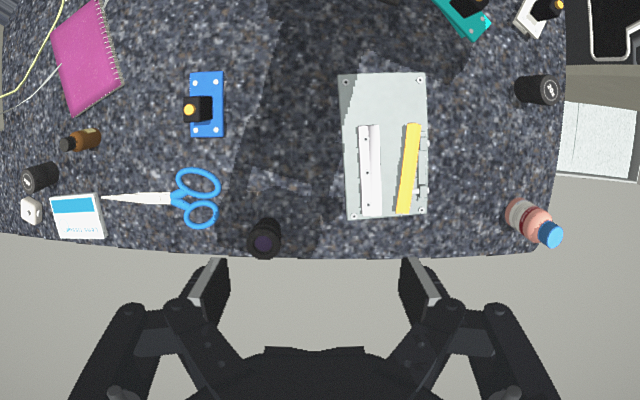

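The wrist view shows the carrier's blue plate at columns 190–224, rows 72–138, with its post leaning left. The way plate has corners (338,75), (425,72), (428,215) and (347,220): white fixed jaw at columns 360–380 (-y side), brass gib at 397–418, mouth towards the robot (up). The eyepiece is at (265,238), the can at (535,90) and the bottle at (535,222).

```bash
cat > meas.py <<'E'
from h import *
def rect(m,c,z,seed):
    m=cv2.morphologyEx(m,cv2.MORPH_OPEN,np.ones((3,3),np.uint8))
    k,l,st,ce=cv2.connectedComponentsWithStats(m)
    cand=[i for i in range(1,k) if st[i,4]>100]
    i=min(cand,key=lambda i:np.hypot(*(ce[i]-seed)))
    cn=max(cv2.findContours((l==i).astype(np.uint8),0,1)[0],key=len)[:,0]
    w=cast(c,cn,z,True)[:,:2]
    (x,y),(a,b),t=cv2.minAreaRect((w*1000).astype(np.float32))
    t=t if abs(t)<45 else t-90
    return st[i],np.array([x,y]),(a,b),t
E
python3 - <<'E'
from meas import *
import pickle
c=pickle.load(open('w2.pkl','rb')); im=cv2.imread('pics/w2.png'); h=cv2.cvtColor(im,cv2.COLOR_BGR2HSV)
print('carrier',rect(cv2.inRange(h,(105,130,60),(125,255,255)),c,.023,(205,105)))
m=cv2.inRange(h,(0,0,105),(179,60,200)); m[:,:320]=0; m[:,440:]=0
m=cv2.morphologyEx(m,cv2.MORPH_CLOSE,np.ones((5,5),np.uint8))
print('plate',rect(m,c,.008,(385,145)))
print('corners',cast(c,[(338.5,75),(425.5,72),(428.5,215.5),(347,220)],.008,True)[:,:2].round(4).tolist())
print(np.hypot(*np.diff(cast(c,[(338.5,75),(425.5,72),(428.5,215.5),(347,220),(338.5,75)],.008,True)[:,:2],axis=0).T))
mj=cv2.inRange(h,(0,0,200),(179,40,255)); print('jaw',rect(mj,c,.023,(369,170)))
print('gib',rect(cv2.inRange(h,(20,100,120),(35,255,255)),c,.023,(408,170)))
v=[(265,238),(535,90),(540,230)]; print('bystanders',cast(c,v,.0,True)[:,:2].round(3).tolist())
p=[(206,75),(208,135)]
E
```

```text
carrier (array([190, 110,  34,  28, 461], dtype=int32), array([ 511.24978638, -178.8092041 ]), (41.86830139160156, 31.762683868408203), -1.4537506103515625)
plate (array([ 338,   51,   74,   75, 1128], dtype=int32), array([459.99649048,   3.5900116 ]), (52.78790283203125, 108.79377746582031), 40.79786682128906)
corners [[0.4554, -0.0259], [0.4434, 0.0794], [0.6264, 0.101], [0.6337, -0.0086]]
[0.10597875 0.1842575  0.10980242 0.17912639]
jaw (array([ 342,   73,   86,  147, 8503], dtype=int32), array([536.65930176,  31.32476044]), (171.96038818359375, 101.39118957519531), 5.737979412078857)
gib (array([ 396,  123,   24,   90, 1192], dtype=int32), array([561.49273682,  60.39603806]), (17.429594039916992, 110.49964904785156), -2.4873733520507812)
bystanders [[0.665, -0.116], [0.44, 0.259], [0.655, 0.317]]
```

```bash
cat >> meas.py <<'E'
def carrier(im,c,box,z=.023):
    h=cv2.cvtColor(im,cv2.COLOR_BGR2HSV); m=cv2.inRange(h,(105,130,60),(125,255,255))
    x0,y0,x1,y1=box; k=np.zeros_like(m); k[y0:y1,x0:x1]=m[y0:y1,x0:x1]
    k=cv2.morphologyEx(k,cv2.MORPH_OPEN,np.ones((2,2),np.uint8))
    w=cast(c,np.argwhere(k)[:,::-1],z,True)[:,:2]
    (x,y),ab,t=cv2.minAreaRect((w*1000).astype(np.float32)); t=t if abs(t)<45 else t-90
    ctr=np.array([x,y])/1000; o=ctr+.004*np.array([np.cos(np.radians(t)),np.sin(np.radians(t))])
    return o,ab,t   # origin, if the nose points to +x
def to_tool(target,s=None):
    s=s or env.observe(); R=np.array(s['tool_rot']); return R.T@(np.array(target)-s['position'])*25
E
python3 - <<'E'
from meas import *
import pickle
c=pickle.load(open('w2.pkl','rb')); im=cv2.imread('pics/w2.png')
o,ab,t=carrier(im,c,(180,60,235,145)); print(o,ab,t)
print('pin',cast(c,[(188,110)],.0825-.008,True))
print(to_tool([o[0],o[1],.15]))
E
```

```text
[ 0.49357799 -0.17742867] (42.35954666137695, 77.70454406738281) -0.5696868896484375
pin [[ 0.49296901 -0.17977257  0.0745    ]]
[ 1.90855953 -3.08606523  2.03066145]
```

```bash
python3 -m jog '[{"linear":[0.38,-0.62,0.4],"roll":0.34},{"linear":[0.38,-0.62,0.4],"roll":0},{"linear":[0.38,-0.62,0.4],"roll":0},{"linear":[0.38,-0.62,0.4],"roll":0},{"linear":[0.38,-0.62,0.4],"roll":0},{"linear":[0,0,0],"roll":0},{"linear":[0,0,0],"roll":0}]' &&
python3 - <<'E'
from meas import *
c=optics.calibration('wrist'); im=optics.get_image('wrist')[...,::-1].copy(); cv2.imwrite('pics/w3.png',im)
o,ab,t=carrier(im,c,(200,0,440,380)); print(o,ab,t)
h=cv2.cvtColor(im,cv2.COLOR_BGR2HSV); m=cv2.inRange(h,(15,120,120),(35,255,255)); m[:,:250]=0;m[:,400:]=0
k,l,st,ce=cv2.connectedComponentsWithStats(m)
for i in range(1,k):
    if st[i,4]>20: print('brass',st[i],ce[i],cast(c,ce[i],.0735,True))
print(to_tool([o[0],o[1],.03]))
E
```

```text
time_s: 2.83
position: [0.4907, -0.1773, 0.1508]
tool_rot: [[-1.0, 0.012, -0.001], [0.012, 1.0, 0.001], [0.001, 0.001, -1.0]]
ft_force: [0.3, 0.4, -0.4]
grip_width: 0.0852
gripper_force: 0.0
[ 0.54260109 -0.19379726] (57.50715255737305, 187.78712463378906) -14.971786499023438
brass [303 204  14  16 182] [309.5        211.27472527] [[ 0.49136109 -0.18017659  0.0735    ]]
[-1.2816926  -0.41718584  3.03738494]
```

View pics/w3.png

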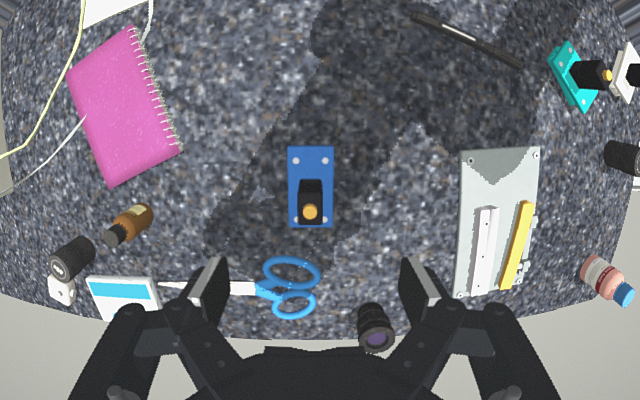

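The close view shows the carrier at columns 288–334, rows 146–228 and the pin at (310,211), centred between the fingers. My mask also caught the scissors, so I restrict the box.

```bash
python3 - <<'E'
from meas import *
c=optics.calibration('wrist'); im=cv2.imread('pics/w3.png')
o,ab,t=carrier(im,c,(280,135,342,236)); print(o,ab,t)
print(to_tool([o[0],o[1],.03]))
g=cv2.cvtColor(im,cv2.COLOR_BGR2GRAY)
# post (black) top outline
m=(g[170:228,290:334]<25).astype(np.uint8); ys,xs=np.nonzero(m); print(xs.min()+290,xs.max()+290,ys.min()+170,ys.max()+170)
E
```

```text
[ 0.49339758 -0.17871629] (41.50822830200195, 77.97972869873047) -0.7136306762695312
[-0.0479517  -0.0522933   3.03722716]Traceback (most recent call last):
  File "<stdin>", line 7, in <module>
    return umr_minimum(a, axis, None, out, keepdims, initial, where)
ValueError: zero-size array to reduction operation minimum which has no identity
```

```bash
python3 -m jog '[{"linear":[-0.06,-0.05,0.8],"roll":0},{"linear":[0,0,0.8],"roll":0},{"linear":[0,0,0.7],"roll":0},{"linear":[0,0,0.5],"roll":0},{"linear":[0,0,0.24],"roll":0},{"linear":[0,0,0],"roll":0},{"linear":[0,0,0],"roll":0}]' && python3 -m jog '[{"linear":[0,0,0],"roll":0},{"linear":[0,0,0],"roll":0},{"linear":[0,0,0],"roll":0},{"linear":[0,0,0],"roll":0},{"linear":[0,0,0],"roll":0},{"linear":[0,0,0],"roll":0},{"linear":[0,0,0],"roll":0},{"linear":[0,0,0],"roll":0},{"linear":[0,0,0],"roll":0},{"linear":[0,0,0],"roll":0},{"linear":[0,0,0],"roll":0},{"linear":[0,0,0],"roll":0}]' -1 40
```

```text
time_s: 3.47
position: [0.4946, -0.1783, 0.0306]
tool_rot: [[-1.0, 0.007, 0.001], [0.007, 1.0, -0.001], [-0.001, -0.001, -1.0]]
ft_force: [-0.0, 0.1, 1.0]
grip_width: 0.0857
gripper_force: 0.0
time_s: 4.47
position: [0.4939, -0.1786, 0.03]
tool_rot: [[-1.0, 0.007, 0.0], [0.007, 1.0, -0.0], [-0.0, -0.0, -1.0]]
ft_force: [-1.5, -0.4, 5.0]
grip_width: 0.0194
gripper_force: 46.0
```

Gripped (width 19.4 mm). I lift, and refine the way pose from edge fits in both wrist pictures.

```bash
cat > way.py <<'E'
from meas import *
def fit(im,c,cor):
    """cor: pixel corners NL(-y near), NR(+y near), FR, FL; snap edges to strongest gradient, fit the pose"""
    g=cv2.GaussianBlur(cv2.cvtColor(im,cv2.COLOR_BGR2GRAY),(3,3),0).astype(np.float32); L=[]
    for a,b in zip(cor,np.roll(cor,-1,0)):
        a,b=np.array(a,float),np.array(b,float); n=np.array([-(b-a)[1],(b-a)[0]])/np.linalg.norm(b-a); P=[]
        s=np.arange(-6,6.1,.5)
        for t in np.linspace(.08,.92,40):
            q=(a+t*(b-a)+s[:,None]*n).astype(np.float32)
            v=cv2.remap(g,q[:,0][:,None],q[:,1][:,None],cv2.INTER_LINEAR)[:,0]
            P.append(q[np.argmax(np.abs(np.gradient(v)))])
        w=cast(c,P,.008,True)[:,:2].astype(np.float32)
        L.append(cv2.fitLine(w,cv2.DIST_HUBER,0,.001,.001).ravel())
    X=[]
    for i in range(4):
        p,q=L[i-1],L[i]; t=np.linalg.solve(np.c_[p[:2],-q[:2]],q[2:]-p[2:]); X.append(p[2:]+t[0]*p[:2])
    X=np.array(X); ang=np.degrees([np.arctan2(*(X[3]-X[0])[::-1]),np.arctan2(*(X[2]-X[1])[::-1])])
    e=np.r_[ang,[np.degrees(np.arctan2(-(X[1]-X[0])[0],(X[1]-X[0])[1])),np.degrees(np.arctan2(-(X[2]-X[3])[0],(X[2]-X[3])[1]))]]
    t=np.radians(np.mean(e[:2])); print('angles',e.round(2),'sizes',(1e3*np.hypot(*(np.roll(X,-1,0)-X).T)).round(1))
    return X.mean(0)+.021*np.array([np.cos(t),np.sin(t)]),np.degrees(t)
E
python3 - <<'E'
from way import *
import pickle
c=pickle.load(open('w2.pkl','rb')); print(fit(cv2.imread('pics/w2.png'),c,[(338.5,75),(425.5,72),(428.5,215.5),(347,220)]))
s=env.observe(); 
E
python3 -m jog '[{"linear":[0,0,-0.5],"roll":0},{"linear":[0,0,-0.8],"roll":0},{"linear":[0,0,-0.8],"roll":0},{"linear":[0,0,0],"roll":0},{"linear":[0,0,0],"roll":0}]'
python3 - <<'E'
from meas import *
print(to_tool([.471,.034,.112]))
E
```

```text
angles [6.07 5.89 6.07 5.83] sizes [107.1 180.3 106.5 179.9]
(array([0.55953074, 0.03713067], dtype=float32), np.float32(5.9798217))
time_s: 4.88
position: [0.494, -0.1786, 0.1144]
tool_rot: [[-1.0, 0.007, 0.002], [0.007, 1.0, -0.001], [-0.002, -0.001, -1.0]]
ft_force: [-0.1, -0.0, -3.1]
grip_width: 0.0195
gripper_force: 45.0
[0.6144173  5.31020153 0.05341902]
```

```bash
python3 -m jog '[{"linear":[0.11,0.5,0],"roll":0},{"linear":[0.11,0.8,0],"roll":0},{"linear":[0.11,0.8,0],"roll":0},{"linear":[0.11,0.9,0],"roll":0},{"linear":[0.11,0.9,0],"roll":0},{"linear":[0.11,0.8,0],"roll":0},{"linear":[0.11,0.54,0],"roll":0},{"linear":[0,0,0],"roll":-0.64},{"linear":[0,0,0],"roll":-0.64},{"linear":[0,0,0],"roll":0},{"linear":[0,0,0],"roll":0}]' &&
python3 - <<'E'
from way import *
c=optics.calibration('wrist'); im=optics.get_image('wrist')[...,::-1].copy(); cv2.imwrite('pics/w4.png',im)
sd=optics.get_image('side')[...,::-1].copy(); cv2.imwrite('pics/side4.png',sd)
big=cv2.resize(sd[130:280,220:360],(560,600),interpolation=cv2.INTER_CUBIC)
cv2.imwrite('pics/v4.png',im)
# predicted way corners in the wrist image
f=200/np.tan(np.radians(c['fov_y']/2)); T=np.linalg.inv(np.array(c['T'])); t=np.radians(5.98); R=np.array([[np.cos(t),-np.sin(t)],[np.sin(t),np.cos(t)]])
for x,y,z in [(-112,-54,8),(-112,54,8),(70,54,8),(70,-54,8),(-50,-15,8)]:
    p=np.r_[[.5595,.0371]+R@[x/1e3,y/1e3],z/1e3,1]; q=T@p; r=np.hypot(q[0],q[1]); a=np.arctan2(r,q[2]); print((q[:2]/r*a*f+[c['cx'],c['cy']]).round(1))
E
```

```text
time_s: 5.8
position: [0.4638, 0.0314, 0.1125]
tool_rot: [[-0.995, -0.102, -0.003], [-0.102, 0.995, 0.001], [0.003, 0.001, -1.0]]
ft_force: [-0.3, -0.2, -2.8]
grip_width: 0.0196
gripper_force: 44.9
[243.5 181. ]
[373.1 180.5]
[359.4 343.7]
[260.5 343.5]
[291.8 248.2]
```

View pics/v4.png

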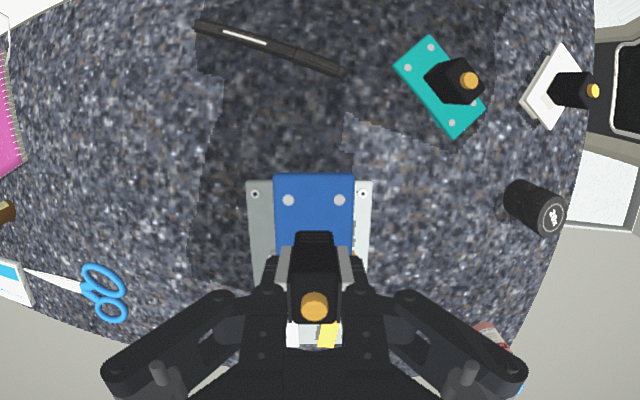

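The wrist view shows the plate's near corners at (246,182) and (372,181), within 3 px of the prediction, and the carrier held straight over the bare part. Descending.

```bash
python3 -m jog '[{"linear":[0,0,0.6],"roll":0},{"linear":[0,0,0.6],"roll":0},{"linear":[0,0,0.4],"roll":0},{"linear":[0,0,0.22],"roll":0},{"linear":[0,0,0],"roll":0},{"linear":[0,0,0],"roll":0}]' && python3 -m jog '[{"linear":[0,0,0.02],"roll":0},{"linear":[0,0,0],"roll":0},{"linear":[0,0,0],"roll":0}]'
```

```text
time_s: 6.4
position: [0.4647, 0.0312, 0.0411]
tool_rot: [[-0.995, -0.103, -0.0], [-0.103, 0.995, 0.0], [0.0, 0.0, -1.0]]
ft_force: [0.9, 0.2, -1.9]
grip_width: 0.0195
gripper_force: 45.0
time_s: 6.65
position: [0.4649, 0.0313, 0.0408]
tool_rot: [[-0.995, -0.104, 0.001], [-0.104, 0.995, -0.0], [-0.001, -0.0, -1.0]]
ft_force: [-0.7, -0.6, -3.0]
grip_width: 0.0195
gripper_force: 45.0
```

```bash
python3 -m jog '[{"linear":[-0.2,0,0.02],"roll":0},{"linear":[-0.2,0,0.01],"roll":0},{"linear":[-0.2,0,0],"roll":0},{"linear":[-0.2,0,0],"roll":0},{"linear":[-0.1,0,0],"roll":0},{"linear":[0,0,0],"roll":0},{"linear":[0,0,0],"roll":0}]' && python3 - <<'E'
from meas import *
s=env.observe(); t=np.radians(5.98); R=np.array([[np.cos(t),-np.sin(t)],[np.sin(t),np.cos(t)]])
print(R.T@(s['position'][:2]-np.array([.5595,.0371]))*1000, R.T@s['ft_force'][:2])
E
python3 -m jog '[{"linear":[0,0,0.02],"roll":0},{"linear":[0,0,0.02],"roll":0},{"linear":[0,0,0],"roll":0},{"linear":[0,0,0],"roll":0}]'
```

```text
time_s: 7.23
position: [0.5003, 0.0352, 0.0387]
tool_rot: [[-0.995, -0.104, -0.0], [-0.104, 0.995, 0.0], [0.0, 0.0, -1.0]]
ft_force: [1.3, 0.2, -2.5]
grip_width: 0.0196
gripper_force: 45.0
[-59.08209963   4.25442374] [1.35749586 0.02413322]
time_s: 7.57
position: [0.5002, 0.0351, 0.038]
tool_rot: [[-0.995, -0.104, 0.001], [-0.104, 0.995, -0.0], [-0.001, -0.0, -1.0]]
ft_force: [-0.8, 0.0, 5.1]
grip_width: 0.0196
gripper_force: 45.9
```

The foot is on the floor (Fz rose about 8 N). Now I close up to the fixed jaw in -y gently.

```bash
python3 -m jog '[{"linear":[0,-0.025,-0.01],"roll":0},{"linear":[0,-0.025,0],"roll":0},{"linear":[0,-0.02,0],"roll":0},{"linear":[0,0,0],"roll":0},{"linear":[0,0,0],"roll":0}]' && python3 -m jog '[{"linear":[0,-0.02,0],"roll":0},{"linear":[0,0,0],"roll":0},{"linear":[0,0,0],"roll":0}]' && python3 -m jog '[{"linear":[0,-0.015,0],"roll":0},{"linear":[0,0,0],"roll":0},{"linear":[0,0,0],"roll":0}]'
```

```text
time_s: 7.98
position: [0.5007, 0.0322, 0.038]
tool_rot: [[-0.995, -0.104, 0.0], [-0.104, 0.995, -0.0], [-0.0, -0.0, -1.0]]
ft_force: [-1.6, 1.0, 4.9]
grip_width: 0.0195
gripper_force: 46.0
time_s: 8.23
position: [0.5009, 0.0315, 0.038]
tool_rot: [[-0.995, -0.104, 0.001], [-0.104, 0.995, -0.0], [-0.001, -0.0, -1.0]]
ft_force: [0.1, 0.8, 5.4]
grip_width: 0.0196
gripper_force: 46.1
time_s: 8.48
position: [0.5009, 0.0311, 0.038]
tool_rot: [[-0.995, -0.104, 0.001], [-0.104, 0.995, 0.0], [-0.001, 0.0, -1.0]]
ft_force: [-0.8, 2.3, 5.8]
grip_width: 0.0196
gripper_force: 46.0
```

```bash
python3 -m jog '[{"linear":[0,-0.01,0],"roll":0},{"linear":[0,0,0],"roll":0},{"linear":[0,0,0],"roll":0}]' && python3 -m jog '[{"linear":[0,-0.01,0],"roll":0},{"linear":[0,0,0],"roll":0},{"linear":[0,0,0],"roll":0}]' && python3 -m jog '[{"linear":[0,-0.01,0],"roll":0},{"linear":[0,0,0],"roll":0},{"linear":[0,0,0],"roll":0}]'
```

```text
time_s: 8.73
position: [0.501, 0.031, 0.038]
tool_rot: [[-0.995, -0.104, 0.001], [-0.104, 0.995, 0.001], [-0.001, 0.001, -1.0]]
ft_force: [-0.3, 4.1, 4.7]
grip_width: 0.0192
gripper_force: 46.1
time_s: 8.98
position: [0.5009, 0.031, 0.038]
tool_rot: [[-0.995, -0.104, 0.001], [-0.104, 0.995, 0.002], [-0.001, 0.001, -1.0]]
ft_force: [-1.0, 6.0, 5.7]
grip_width: 0.0199
gripper_force: 46.1
time_s: 9.23
position: [0.5009, 0.0309, 0.038]
tool_rot: [[-0.995, -0.104, 0.001], [-0.104, 0.995, 0.002], [-0.001, 0.002, -1.0]]
ft_force: [0.1, 8.5, 5.3]
grip_width: 0.0194
gripper_force: 46.2
```

In contact with the jaw (Fy about 8 N at way y near 0). I ease that a little and slide further in while held.

```bash
python3 -m jog '[{"linear":[-0.05,0.02,-0.005],"roll":0},{"linear":[-0.1,0,0],"roll":0},{"linear":[-0.1,0,0],"roll":0},{"linear":[-0.1,0,0],"roll":0},{"linear":[0,0,0],"roll":0},{"linear":[0,0,0],"roll":0}]' && python3 -m jog '[{"linear":[-0.05,0,0],"roll":0},{"linear":[-0.1,0,0],"roll":0},{"linear":[-0.05,0,0],"roll":0},{"linear":[0,0,0],"roll":0},{"linear":[0,0,0],"roll":0}]'
```

```text
time_s: 9.73
position: [0.515, 0.0325, 0.038]
tool_rot: [[-0.995, -0.104, 0.0], [-0.104, 0.995, 0.001], [-0.001, 0.001, -1.0]]
ft_force: [-0.1, 6.3, 4.4]
grip_width: 0.0196
gripper_force: 45.9
time_s: 10.15
position: [0.5226, 0.0333, 0.038]
tool_rot: [[-0.995, -0.104, -0.0], [-0.104, 0.995, 0.001], [0.0, 0.001, -1.0]]
ft_force: [-1.4, 4.3, 5.3]
grip_width: 0.0198
gripper_force: 46.0
```

```bash
python3 -m jog '[{"linear":[0,0,0],"roll":0},{"linear":[0,0,0],"roll":0},{"linear":[0,0,0],"roll":0},{"linear":[0,0,0],"roll":0},{"linear":[0,0,0],"roll":0},{"linear":[0,0,0],"roll":0}]' 0 && python3 -m jog '[{"linear":[0,0,-0.5],"roll":0},{"linear":[0,0,-0.8],"roll":0},{"linear":[0,0,-0.5],"roll":0},{"linear":[0.8,0,0],"roll":0},{"linear":[0.9,0,0],"roll":0},{"linear":[0.3,0,0],"roll":0},{"linear":[0,0,0],"roll":0},{"linear":[0,0,0],"roll":0}]' && python3 -m jog '[{"linear":[0,0,0],"roll":0},{"linear":[0,0,0],"roll":0},{"linear":[0,0,0],"roll":0},{"linear":[0,0,0],"roll":0},{"linear":[0,0,0],"roll":0},{"linear":[0,0,0],"roll":0},{"linear":[0,0,0],"roll":0},{"linear":[0,0,0],"roll":0}]' -1 40
python3 - <<'E'
from meas import *
c=optics.calibration('wrist'); im=optics.get_image('wrist')[...,::-1].copy(); cv2.imwrite('pics/w5.png',im)
E
```

```text
time_s: 10.65
position: [0.5227, 0.0327, 0.0379]
tool_rot: [[-0.995, -0.104, -0.0], [-0.104, 0.995, -0.0], [0.0, -0.0, -1.0]]
ft_force: [0.9, -0.1, 0.0]
grip_width: 0.0427
gripper_force: 0.0
time_s: 11.32
position: [0.4434, 0.0243, 0.1103]
tool_rot: [[-0.995, -0.104, 0.001], [-0.104, 0.995, -0.0], [-0.001, -0.0, -1.0]]
ft_force: [0.5, -0.5, 0.1]
grip_width: 0.0427
gripper_force: 0.0
time_s: 11.98
position: [0.4431, 0.0245, 0.1099]
tool_rot: [[-0.995, -0.104, -0.0], [-0.104, 0.995, -0.0], [0.0, -0.0, -1.0]]
ft_force: [0.1, -0.1, 0.2]
grip_width: 0.0001
gripper_force: 0.0
```

View pics/w5.png

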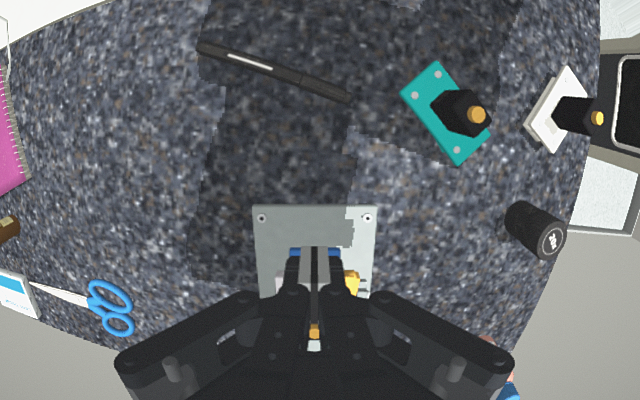

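The carrier stands in the mouth with its back edge at columns 290–340, row 250. The closed fingers are centred behind it at column 314. Descending behind it to push.

```bash
python3 -m jog '[{"linear":[0,0,0.7],"roll":0},{"linear":[0,0,0.8],"roll":0},{"linear":[0,0,0.4],"roll":0},{"linear":[0,0,0.2],"roll":0},{"linear":[-0.2,0,0],"roll":0},{"linear":[-0.2,0,0],"roll":0},{"linear":[0,0,0],"roll":0},{"linear":[0,0,0],"roll":0}]' && python3 -m jog '[{"linear":[-0.05,0,0],"roll":0},{"linear":[-0.05,0,0],"roll":0},{"linear":[-0.05,0,0],"roll":0},{"linear":[-0.05,0,0],"roll":0},{"linear":[0,0,0],"roll":0},{"linear":[0,0,0],"roll":0}]'
```

```text
time_s: 12.7
position: [0.4603, 0.0261, 0.0269]
tool_rot: [[-0.995, -0.104, 0.003], [-0.104, 0.995, -0.001], [-0.003, -0.001, -1.0]]
ft_force: [-0.9, 0.7, 1.0]
grip_width: -0.0001
gripper_force: 0.0
time_s: 13.2
position: [0.467, 0.027, 0.0259]
tool_rot: [[-0.995, -0.104, 0.0], [-0.104, 0.995, -0.0], [-0.0, -0.0, -1.0]]
ft_force: [0.1, 0.0, 0.1]
grip_width: 0.0004
gripper_force: 0.0
```

```bash
python3 -m jog '[{"linear":[-0.05,0,0],"roll":0},{"linear":[-0.05,0,0],"roll":0},{"linear":[-0.05,0,0],"roll":0},{"linear":[0,0,0],"roll":0}]' && python3 -m jog '[{"linear":[-0.05,0,0],"roll":0},{"linear":[-0.05,0,0],"roll":0},{"linear":[-0.05,0,0],"roll":0},{"linear":[0,0,0],"roll":0}]'
```

```text
time_s: 13.53
position: [0.4734, 0.0276, 0.0259]
tool_rot: [[-0.995, -0.104, 0.0], [-0.104, 0.995, -0.0], [-0.0, -0.0, -1.0]]
ft_force: [-0.5, 0.6, 0.6]
grip_width: 0.0003
gripper_force: 0.0
time_s: 13.87
position: [0.4795, 0.0282, 0.026]
tool_rot: [[-0.995, -0.104, 0.001], [-0.104, 0.995, -0.0], [-0.001, -0.0, -1.0]]
ft_force: [-0.1, 0.2, 0.4]
grip_width: 0.0004
gripper_force: 0.0
```

```bash
for i in 1; do python3 -m jog '[{"linear":[-0.03,0,0],"roll":0},{"linear":[-0.03,0,0],"roll":0},{"linear":[-0.03,0,0],"roll":0},{"linear":[0,0,0],"roll":0},{"linear":[0,0,0],"roll":0}]'; done; python3 - <<'E'
from meas import *
c=optics.calibration('wrist'); im=optics.get_image('wrist')[...,::-1].copy(); cv2.imwrite('pics/w6.png',im)
sd=optics.get_image('side')[...,::-1]; 
cv2.imwrite('pics/v6.png',np.hstack([cv2.resize(im[150:400,200:430],(400,435)),cv2.resize(sd[150:280,225:345],(400,435),interpolation=cv2.INTER_CUBIC)]))
E
```

```text
time_s: 14.28
position: [0.4827, 0.0286, 0.0259]
tool_rot: [[-0.995, -0.104, 0.0], [-0.104, 0.995, -0.0], [-0.0, -0.0, -1.0]]
ft_force: [0.3, 0.2, 0.5]
grip_width: 0.0003
gripper_force: 0.0
```

View pics/v6.png

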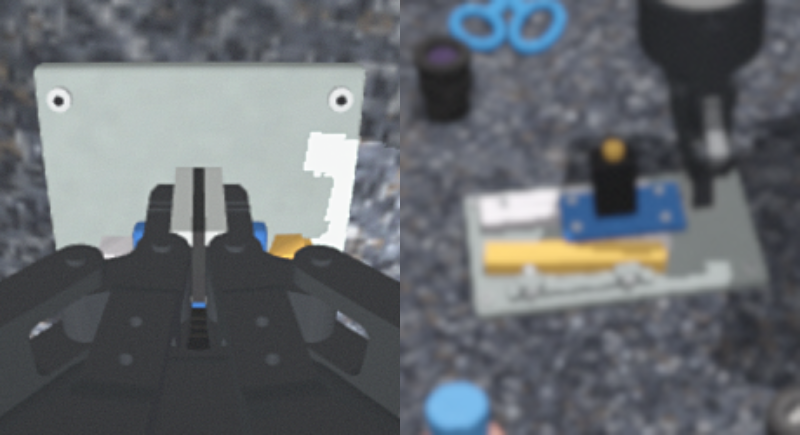

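The side crop (right) shows the carrier in the way, plate back edge at crop x of about 686, with the finger just behind it at 695. The left crop shows the closed fingers centred on its back. I continue in small steps.

```bash
python3 -m jog '[{"linear":[-0.03,0,0],"roll":0},{"linear":[-0.03,0,0],"roll":0},{"linear":[-0.03,0,0],"roll":0},{"linear":[0,0,0],"roll":0},{"linear":[0,0,0],"roll":0}]' | grep -E 'pos|ft'
python3 -m jog '[{"linear":[-0.03,0,0],"roll":0},{"linear":[-0.03,0,0],"roll":0},{"linear":[-0.03,0,0],"roll":0},{"linear":[0,0,0],"roll":0},{"linear":[0,0,0],"roll":0}]' | grep -E 'pos|ft'
```

```text
position: [0.4863, 0.029, 0.0259]
ft_force: [-0.2, -0.3, -0.0]
position: [0.4898, 0.0293, 0.0259]
ft_force: [0.4, -0.0, 0.0]
```

```bash
python3 -m jog '[{"linear":[-0.03,0,0],"roll":0},{"linear":[-0.03,0,0],"roll":0},{"linear":[0,0,0],"roll":0},{"linear":[0,0,0],"roll":0}]' | grep -E 'pos|ft'
```

```text
position: [0.4922, 0.0296, 0.0259]
ft_force: [0.3, -0.2, 0.1]
```

```bash
python3 -m jog '[{"linear":[-0.03,0,0],"roll":0},{"linear":[-0.03,0,0],"roll":0},{"linear":[-0.03,0,0],"roll":0},{"linear":[0,0,0],"roll":0}]' | grep -E 'pos|ft'
```

```text
position: [0.4959, 0.03, 0.0259]
ft_force: [0.5, -0.2, 0.1]
```

```bash
python3 -m jog '[{"linear":[-0.03,0,0],"roll":0},{"linear":[-0.03,0,0],"roll":0},{"linear":[-0.03,0,0],"roll":0},{"linear":[0,0,0],"roll":0}]' | grep -E 'pos|ft'
```

```text
position: [0.4995, 0.0304, 0.0259]
ft_force: [0.4, 0.2, -0.6]
```

```bash
python3 -m jog '[{"linear":[-0.03,0,0],"roll":0},{"linear":[-0.03,0,0],"roll":0},{"linear":[0,0,0],"roll":0},{"linear":[0,0,0],"roll":0}]' | grep -E 'pos|ft'
```

```text
position: [0.5018, 0.0306, 0.0259]
ft_force: [0.2, 0.3, -0.1]
```

```bash
cat > side.py <<'E'
from h import *
def run(im):
    c=optics.calibration('side'); h=cv2.cvtColor(im,cv2.COLOR_BGR2HSV)
    m=cv2.inRange(h,(105,130,60),(125,255,255)); m[:180]=0; m[240:]=0
    k,l,st,ce=cv2.connectedComponentsWithStats(m); i=1+np.argmax(st[1:,4])
    w=cast(c,np.argwhere(l==i)[:,::-1],.031)[:,:2]; t=np.radians(5.98); R=np.array([[np.cos(t),-np.sin(t)],[np.sin(t),np.cos(t)]])
    v=(w-[.5595,.0371])@R*1000; (x,y),ab,a=cv2.minAreaRect((v).astype(np.float32)); print('way-frame plate: x',np.percentile(v[:,0],[1,99]).round(1),'y',np.percentile(v[:,1],[1,99]).round(1),'ang',a)
    s=env.observe(); print('tcp way',(np.array(s['position'][:2])-[.5595,.0371])@R*1000,'F',np.r_[np.array(s['ft_force'][:2])@R])
if __name__=='__main__':
    im=optics.get_image('side')[...,::-1].copy(); cv2.imwrite('pics/s_last.png',im); run(im)
E
python3 side.py
```

```text
way-frame plate: x [-43.   28.9] y [-10.4  25.3] ang 89.94926452636719
tcp way [-58.12203346  -0.49312568] F [-1.02859189 -0.18596369]
```

The carrier moves with the finger (origin at about x = -4 mm in the way) and is not yet wedged.

```bash
python3 -m jog '[{"linear":[-0.03,0,0],"roll":0},{"linear":[-0.03,0,0],"roll":0},{"linear":[0,0,0],"roll":0},{"linear":[0,0,0],"roll":0}]' | grep -E 'pos|ft'
```

```text
position: [0.5041, 0.0308, 0.0259]
ft_force: [0.7, 0.2, 0.9]
```

```bash
python3 -m jog '[{"linear":[-0.03,0,0],"roll":0},{"linear":[-0.03,0,0],"roll":0},{"linear":[0,0,0],"roll":0},{"linear":[0,0,0],"roll":0}]' | grep -E 'pos|ft'
```

```text
position: [0.5065, 0.0311, 0.0259]
ft_force: [0.6, -0.1, -0.1]
```

```bash
python3 -m jog '[{"linear":[-0.03,0,0],"roll":0},{"linear":[-0.03,0,0],"roll":0},{"linear":[0,0,0],"roll":0},{"linear":[0,0,0],"roll":0}]' | grep -E 'pos|ft'
```

```text
position: [0.5089, 0.0314, 0.0259]
ft_force: [-0.5, 0.0, 0.0]
```

```bash
python3 -m jog '[{"linear":[-0.03,0,0],"roll":0},{"linear":[-0.03,0,0],"roll":0},{"linear":[0,0,0],"roll":0},{"linear":[0,0,0],"roll":0}]' | grep -E 'pos|ft'
```

```text
position: [0.5113, 0.0316, 0.0259]
ft_force: [-0.0, 0.2, -0.2]
```

```bash
python3 -m jog '[{"linear":[-0.03,0,0],"roll":0},{"linear":[-0.03,0,0],"roll":0},{"linear":[0,0,0],"roll":0},{"linear":[0,0,0],"roll":0}]' | grep -E 'pos|ft'
```

```text
position: [0.5137, 0.0318, 0.0259]
ft_force: [0.3, -0.5, 0.2]
```

```bash
python3 -m jog '[{"linear":[-0.03,0,0],"roll":0},{"linear":[-0.03,0,0],"roll":0},{"linear":[0,0,0],"roll":0},{"linear":[0,0,0],"roll":0}]' | grep -E 'pos|ft'
```

```text
position: [0.5161, 0.0321, 0.0259]
ft_force: [0.5, 0.6, 0.2]
```

```bash
python3 -m jog '[{"linear":[-0.03,0,0],"roll":0},{"linear":[-0.03,0,0],"roll":0},{"linear":[0,0,0],"roll":0},{"linear":[0,0,0],"roll":0}]' | grep -E 'pos|ft'
```

```text
position: [0.5185, 0.0323, 0.0259]
ft_force: [-0.0, 0.1, -0.4]
```

```bash
python3 side.py
```

```text
way-frame plate: x [-26.4  45.2] y [-10.1  25.2] ang 0.2410125434398651
tcp way [-41.33713242  -0.48855424] F [0.43153371 0.8390656 ]
```

```bash
python3 -m jog '[{"linear":[-0.03,0,0],"roll":0},{"linear":[-0.03,0,0],"roll":0},{"linear":[0,0,0],"roll":0},{"linear":[0,0,0],"roll":0}]' | grep -E 'pos|ft'; python3 -m jog '[{"linear":[-0.03,0,0],"roll":0},{"linear":[0,0,0],"roll":0},{"linear":[0,0,0],"roll":0}]' | grep -E 'pos|ft'
```

```text
position: [0.5208, 0.0326, 0.0259]
ft_force: [-0.4, 0.0, 0.3]
position: [0.522, 0.0327, 0.0259]
ft_force: [0.1, -0.6, 0.2]
```

```bash
python3 -m jog '[{"linear":[-0.03,0,0],"roll":0},{"linear":[-0.03,0,0],"roll":0},{"linear":[0,0,0],"roll":0},{"linear":[0,0,0],"roll":0}]' | grep -E 'pos|ft'; python3 -m jog '[{"linear":[-0.03,0,0],"roll":0},{"linear":[0,0,0],"roll":0},{"linear":[0,0,0],"roll":0}]' | grep -E 'pos|ft'
```

```text
position: [0.5244, 0.033, 0.0259]
ft_force: [0.2, -1.0, 0.1]
position: [0.5256, 0.0331, 0.0259]
ft_force: [-0.4, -1.0, 0.4]
```

```bash
python3 -m jog '[{"linear":[-0.03,0,0],"roll":0},{"linear":[-0.03,0,0],"roll":0},{"linear":[0,0,0],"roll":0},{"linear":[0,0,0],"roll":0}]' | grep -E 'pos|ft'; python3 -m jog '[{"linear":[-0.03,0,0],"roll":0},{"linear":[0,0,0],"roll":0},{"linear":[0,0,0],"roll":0}]' | grep -E 'pos|ft'
```

```text
position: [0.528, 0.0333, 0.0259]
ft_force: [-1.3, 0.0, -0.4]
position: [0.5292, 0.0335, 0.0259]
ft_force: [1.0, 0.2, 0.2]
```

```bash
python3 -m jog '[{"linear":[-0.03,0,0],"roll":0},{"linear":[-0.03,0,0],"roll":0},{"linear":[0,0,0],"roll":0},{"linear":[0,0,0],"roll":0}]' | grep -E 'pos|ft'; python3 -m jog '[{"linear":[-0.03,0,0],"roll":0},{"linear":[0,0,0],"roll":0},{"linear":[0,0,0],"roll":0}]' | grep -E 'pos|ft'; python3 side.py
```

```text
position: [0.5316, 0.0337, 0.0259]
ft_force: [-0.1, 0.1, -0.8]
position: [0.5325, 0.0338, 0.0259]
ft_force: [-0.8, -0.3, -0.6]
way-frame plate: x [-12.4  59.1] y [-12.2  25.3] ang 0.2410125434398651
tcp way [-27.25121243  -0.44470167] F [-1.059871   -0.45285834]
```

```bash
python3 -m jog '[{"linear":[-0.03,0,0],"roll":0},{"linear":[0,0,0],"roll":0},{"linear":[0,0,0],"roll":0},{"linear":[0,0,0],"roll":0}]' | grep -E 'pos|ft'; python3 -m jog '[{"linear":[-0.02,0,0],"roll":0},{"linear":[0,0,0],"roll":0},{"linear":[0,0,0],"roll":0}]' | grep -E 'pos|ft'
```

```text
position: [0.5332, 0.0339, 0.0259]
ft_force: [-4.9, -2.0, 2.9]
position: [0.5336, 0.034, 0.0258]
ft_force: [-6.1, -2.3, 2.7]
```

Wedging begins (about 6 N). The finger friction holds it slightly to +y, so I add a small -y ease with the push.

```bash
python3 -m jog '[{"linear":[-0.02,-0.02,0],"roll":0},{"linear":[0,0,0],"roll":0},{"linear":[0,0,0],"roll":0}]' | grep -E 'pos|ft'; python3 -m jog '[{"linear":[-0.02,-0.01,0],"roll":0},{"linear":[0,0,0],"roll":0},{"linear":[0,0,0],"roll":0}]' | grep -E 'pos|ft'
```

```text
position: [0.5338, 0.0338, 0.0257]
ft_force: [-8.8, 0.2, 4.5]
position: [0.5341, 0.0337, 0.0257]
ft_force: [-10.4, 2.4, 6.6]
```

```bash
python3 -m jog '[{"linear":[-0.03,0,0],"roll":0},{"linear":[0,0,0],"roll":0},{"linear":[0,0,0],"roll":0}]' | grep -E 'pos|ft'; python3 -m jog '[{"linear":[-0.02,0,0],"roll":0},{"linear":[0,0,0],"roll":0},{"linear":[0,0,0],"roll":0}]' | grep -E 'pos|ft'
```

```text
position: [0.5348, 0.0338, 0.0256]
ft_force: [-12.4, 1.0, 7.9]
position: [0.5351, 0.0339, 0.0256]
ft_force: [-14.9, 1.1, 8.7]
```

```bash
python3 -m jog '[{"linear":[-0.03,0,0],"roll":0},{"linear":[0,0,0],"roll":0},{"linear":[0,0,0],"roll":0}]' | grep -E 'pos|ft'; python3 -m jog '[{"linear":[-0.02,0,0],"roll":0},{"linear":[0,0,0],"roll":0},{"linear":[0,0,0],"roll":0}]' | grep -E 'pos|ft'
```

```text
position: [0.5358, 0.034, 0.0256]
ft_force: [-16.7, 0.6, 10.4]
position: [0.5361, 0.034, 0.0256]
ft_force: [-19.1, -0.3, 12.2]
```

```bash
python3 -m jog '[{"linear":[-0.02,0,0],"roll":0},{"linear":[0,0,0],"roll":0},{"linear":[0,0,0],"roll":0},{"linear":[0,0,0],"roll":0}]' | grep -E 'pos|ft'; python3 side.py
```

```text
position: [0.5365, 0.0341, 0.0256]
ft_force: [-20.0, -0.9, 12.6]
way-frame plate: x [-8.7 63.2] y [-12.2  25.2] ang 89.96162414550781
tcp way [-23.16347557  -0.60996945] F [-20.78712492   1.54347045]
```

About 20.8 N along the way, so it is home. I back off, lift clear and check that it stays.

```bash
python3 -m jog '[{"linear":[0.05,0,0],"roll":0},{"linear":[0.1,0,0],"roll":0},{"linear":[0.3,0,0],"roll":0},{"linear":[0.6,0,0],"roll":0},{"linear":[0.5,0,-0.5],"roll":0},{"linear":[0,0,-0.9],"roll":0},{"linear":[0,0,-0.9],"roll":0},{"linear":[0,0,0],"roll":0},{"linear":[0,0,0],"roll":0}]'; python3 side.py; python3 - <<'E'
from h import *
im=optics.get_image('wrist')[...,::-1]; sd=optics.get_image('side')[...,::-1]; sc=optics.get_image('scene')[...,::-1]
cv2.imwrite('pics/v7.png',np.vstack([np.hstack([cv2.resize(im,(400,250)),cv2.resize(sc,(400,250))]),np.hstack([cv2.resize(sd[150:270,225:353],(400,350),interpolation=cv2.INTER_CUBIC),cv2.resize(im[140:340,220:420],(400,350),interpolation=cv2.INTER_CUBIC)])]))
E
```

```text
time_s: 24.58
position: [0.4809, 0.0268, 0.1198]
tool_rot: [[-0.995, -0.104, 0.006], [-0.104, 0.995, -0.001], [-0.006, -0.002, -1.0]]
ft_force: [0.1, 0.2, -0.3]
grip_width: -0.0001
gripper_force: 0.0
way-frame plate: x [-8.4 63.7] y [-10.1  25. ] ang 0.8576516509056091
tcp way [-80.12528187  -1.75231526] F [0.64061749 0.20901011]
```

View pics/v7.png

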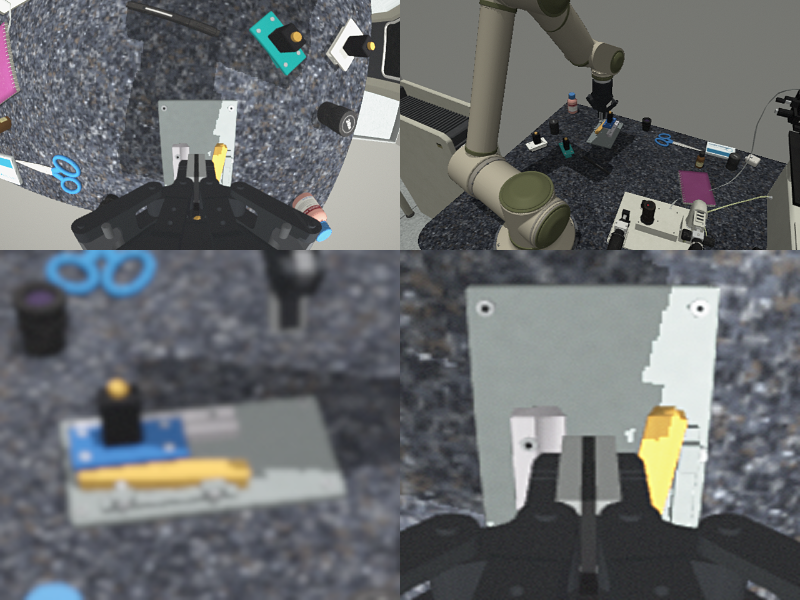

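The carrier sits wedged at the far end of the way, square to the fixed jaw. It did not move when the finger left (plate back at -8.7 mm before, -8.4 mm after). The bystanders and the look-alikes stand where they were.

```bash
python3 -m jog '[{"linear":[0,0,0],"roll":0},{"linear":[0,0,0],"roll":0},{"linear":[0,0,0],"roll":0},{"linear":[0,0,0],"roll":0},{"linear":[0,0,0],"roll":0},{"linear":[0,0,0],"roll":0}]' | grep time; python3 side.py; python3 -c "
from rig import env; print(env.close_job())"
```

```text
time_s: 25.28
way-frame plate: x [-8.4 63.7] y [-10.1  25. ] ang 0.8576516509056091
tcp way [-80.68422614  -1.62732871] F [-0.14204183  0.4725234 ]
the job is handed in; nothing more can be done
None
```

The probe carrier is pushed home in the dovetail way with about 21 N and stayed put after the finger was withdrawn; I handed the job in at about 25 s, with the eyepiece, can and bottle left where they stood.

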